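# Start the converted oven at its controls

## Robot

A 7-joint arm with a two-finger parallel gripper is mounted at the origin on the work surface. World frame = base frame: x ahead of the robot, y to its left, z up, the work surface at z = 0. Lengths are in m, angles in rad, forces in N, time in s.
With the tool pointing down it reaches from about 0.4 to 0.875 m from the base axis. Payload 19.3 kg.
Tool frame: the origin (TCP) lies midway between the tips of the shut fingers; the grasp point (between the pads) lies 19 mm behind it; z points along the fingers, y is the line along which they close (so a half turn about z gives the same grasp; the last joint's range is limited). The gripper opens to 85 mm and grips with 20 to 120 N. Pads are 22 mm wide; open, the fingers measure 114 mm over their backs; the gripper's body (76 mm by 85 mm) begins 54 mm behind the grasp point. The pads swing forward as they close: fully open they stand 13 mm farther back than shut.
Start: joints at [1.232, 0.521, -0.036, 1.599, 0.021, 1.021, -0.113], TCP at [0.166, -0.603, 0.231] pointing down, gripper open.
Joint ranges: [-2.91, 2.91], [-0.3, 2.13], [-1.5, 1.42], [0.17, 2.43], [-1.26, 4.41], [0.16, 1.93], [-2.52, 2.52]. Speed limits (rad/s): [1.89, 1.89, 2.39, 2.39, 3.01, 3.01, 3.01].

## Interface

Orientations are given as [roll, pitch, yaw] about the fixed x, y, z axes, in that order (R = Rz(yaw) Ry(pitch) Rx(roll)).
In Python, from workcell import bot gives the robot as it stands.
- The arm moves only by the tool move_arm, never from a script. Its argument "moves" is a list that holds one entry, the list of rows, each a list of 7 numbers: the opening, from 0 (shut) to 1 (fully open), then the shift along the tool's x, y, z in units of 1000 mm (1.0 is 1000 mm), then the turn, a rotation vector about the tool's x, y, z in units of 2 pi rad (1.0 is 2 pi rad). A call has 1 to 5 rows; each row is the pose to reach, as a shift and turn from the pose commanded when the call began, along the tool's axes at that moment, turning the shorter way round; what a row does not reach only later rows make up. A row lasts 1/10 s, in which the tool goes at most 50 mm and 8.59 degrees, less where a joint would pass 70% of its speed; a pose out of reach is approached as far as the arm can. A call with a number of a shift or a turn outside -1 to 1 is refused whole. A call with a gripper value outside its range is refused whole. The fingers move at their own pace and stop on an object; "force" is the grip in N (left out, the last holds). Time passes only in rows, so rows that repeat a pose let the fingers close. It gives the time, the measured TCP pose, the force, the opening and the grip force at its end, in the units of the state.
- bot.observe(): the state, without advancing time (a new reading comes with each control period).
- bot.grab_frame(name): name is "scene" or "top"; returns the picture (420x560x3 uint8, red, green, blue); there is no depth.
- bot.camera_params(name): a dict with "vertical_fov" (degrees; the focal length in pixels is half the picture's height over the tangent of half this angle, whatever the lens; pixels are square), "cx", "cy" (the principal point, pixels), "R" (3x3) and "t" (3): a world point X has camera coordinates R X + t. Camera axes: x right, y down, z forward; pixel columns grow to the right and rows downward; lengths in m; the calibration is good to about 2 mm. A picture is of the moment at which its call begins. camera_params takes no time and is no camera call.
- bot.job_done(): hands the job in; it is judged then, once.
The state is a dict: "clock": time; "qpos": joint angles; "qd": joint speeds; "joint_efforts": joint torques, N m; "position": TCP position; "tool_rot": TCP orientation; "force": force on the tool from outside, world axes, zero at the start; "moment": the same for the moment, N m; "grip_width": finger opening in m; "finger_force": force on a finger pad.
Only numpy, scipy, OpenCV 4.12 (cv2) and the standard library are available. Lean on these libraries where they do the work, as an engineer would, in place of code of your own. Each camera call takes 0.05 s, during which the arm holds its last target. There are 200 camera calls.

## Task

Start the oven with your fingertips: first push the throw lever on the grey isolator fully over to its other side, then press the long bar-shaped key on the aluminium controller lightly most of the way down, let it spring back up and withdraw. Do not press the two round keys, do not press the bar key before the lever is over, and leave the things lying around the controls where they are.

Things in the scene. Friction and masses are not known exactly. Their poses are not given: they have to be found in the camera images.
- isolator: Mains isolator, a grey painted steel block fixed to the bench: 90 mm along its x, 60 mm along its y, 50 mm high (foot plate 110 x 80 x 4 mm). Origin at the centre of its underside, z up. Its throw lever swings in the block's xz plane (y = 0) about a hinge that runs along y, 50 mm above the origin; a bearing drum of radius 13 mm, 34 mm long, surrounds the hinge.
- isolator_lever (a joint): Angle of the throw lever, rad. 0 = leaning 0.6 rad (34 deg) from upright towards the block's -x side (off); 0.6 = upright; 1.2 = at its stop, leaning 0.6 rad towards the block's +x side (fully over, on). It starts between 0 and 0.25. The lever is a 10 mm thick steel rod, 75 mm from the hinge to the centre of its 24 mm black ball. Friction keeps it where it is left; about 2 to 3 N at the ball moves it.
- lever_tip (a point): Centre of the black ball (24 mm across) at the lever's end.
- controller: Oven controller, an aluminium box with black end cheeks fixed to the bench: 130 mm along its x, 240 mm along its y, 50 mm high. Origin at the centre of its underside, z up. Its top carries three black keys in a row along its y, 70 mm apart (one at the middle), their order varying.
- bar_key: Collar of the bar key, fixed on the controller's top: 60 x 30 x 6 mm steel, long side along the controller's x. Origin at the middle of its underside, on the controller's top face.
- bar_key_top (a point): Middle of the top face of the long bar-shaped key, the one to press: the black cap is 50 mm (controller's x) by 20 mm (y), its top 20 mm above the controller's top face at rest. The point moves with the cap.
- bar_key_press (a joint): How far the bar key is pressed down, m: 0 at rest, 0.008 at its stop. A spring returns it: 1.5 N starts it, 5 N holds it fully down. A press counts from 0.005.
- large_key_top (a point): Middle of the top of the large round key, 38 mm across, not to be pressed; same material, height and travel as the bar key.
- large_key_press (a joint): How far the large round key is pressed, m (0 at rest, 0.008 at its stop).
- small_key_top (a point): Middle of the top of the small round key, 22 mm across, not to be pressed; same material, height and travel as the bar key.
- small_key_press (a joint): How far the small round key is pressed, m (0 at rest, 0.008 at its stop).
- spool: Loose steel spool standing beside the isolator, 54 mm across, 46 mm high. Origin at the centre of its underside.
- meter: Loose multimeter lying on its back between the robot and the controls, 75 x 150 x 37 mm. Origin at the centre of its underside, 150 mm along its y.
- driver: Loose screwdriver lying beyond the controls, 200 mm long along its x, handle 26 mm thick at its -x end. Origin under its middle.
- jar: Loose clear jar with steel cap standing beyond the controls, 60 mm across, 75 mm high. Origin at the centre of its underside.
Not all that is in view belongs to the job. What is shaped like the spool but blue or yellow is not meant.

How it is judged:
On the way, in this order (a step that is already met when the one before it is completed fails the run):
1. the fingers push the lever (value of joint isolator_lever above 0.35 rad and contact force between the fingers and isolator above 0.3 N).
2. the lever is fully over (value of joint isolator_lever above 1.05 rad), for 0.1 s.
3. the bar key is pressed by the fingers, with the lever over (value of joint bar_key_press above 0.005 m and value of joint isolator_lever above 1.05 rad and contact force between the fingers and bar_key above 0.5 N), for 0.05 s.
At the end, for the whole second after the job is handed in: The lever stands over by more than 1.05 of its 1.2 rad, all three keys are up again (within 1.5 mm), and the spool, meter, screwdriver and jar are at rest within 15 mm of where they began (value of joint isolator_lever above 1.05 rad and value of joint each of bar_key_press, large_key_press, small_key_press below 0.0015 m and distance of each of spool, meter, driver, jar from where it was at the start of the episode below 0.015 m and linear speed of each of spool, meter, driver, jar below 0.02 m/s); the robot touches nothing.
It fails at once if a round key is pressed by more than 2 mm (value of joint any of large_key_press, small_key_press above 0.002 m).
It fails at once if the bar key is pressed by more than 3 mm while the lever is not over (below 1.0 rad) (value of joint bar_key_press above 0.003 m and value of joint isolator_lever below 1 rad).
It fails at once if the bar key is pushed hard, with more than 25 N (contact force between anything else and bar_key above 25 N).
It fails at once if a bystander is lifted, carried or shifted by more than 15 mm (distance of any of spool, meter, driver, jar from where it was at the start of the episode above 0.015 m).
It also fails if it takes over 43 s, if anything falls off the work surface, if the arm or the gripper's body presses on something with over 40 N, if the wrist force passes 120 N, or if a joint passes its speed limit or range.

## Working session

There is one attempt and no reset: what is moved stays moved. The work goes in short steps, Python scripts to look and compute and a tool call to move; the robot and the scene stay as the last step left them, time stands still between calls to the robot, and variables do not carry over. Pictures are saved under pics/ and viewed, at most 10 in all, crops included, and the job is handed in when it is done.

Besides the shell and the picture viewer there is one more tool, called after "Call:" as name(argument=value, ...), one argument or row to a line, values as JSON. move_arm: Moves the arm, as the interface text tells. Shifts and turns lie within -1 to 1; 1 stands for 1000 mm of shift or 2 pi rad of turn. Its arguments: {"type":"object","properties":{"moves":{"type":"array"},"force":{"type":"number"}},"required":["moves"]}

```bash
mkdir -p pics; python3 - <<'E'
from workcell import bot
import cv2
for n in("scene","top"):
    im=bot.grab_frame(n);cv2.imwrite(f"pics/{n}0.png",im[:,:,::-1]); p=bot.camera_params(n);print(n,p)
s=bot.observe();print(s)
E
```

```text
scene {'vertical_fov': 54.274871306712186, 'cx': 283.84950340684793, 'cy': 215.04787528214047, 'R': array([[-7.06117047e-02,  9.97503755e-01,  4.96603438e-04],
       [ 8.22014568e-01,  5.84711125e-02, -5.66456688e-01],
       [-5.65071710e-01, -3.95902571e-02, -8.24091363e-01]]), 't': array([ 0.06295262, -0.42161511,  1.08956511])}
top {'vertical_fov': 42.734298560597246, 'cx': 278.4682536673253, 'cy': 215.8270568946669, 'R': array([[-0.0148885 , -0.99987904, -0.0044995 ],
       [-0.98111415,  0.01547674, -0.19280947],
       [ 0.19285579,  0.00154388, -0.9812259 ]]), 't': array([-0.0092015 ,  0.59964724,  1.00274701])}
{'clock': 0.1, 'qpos': array([ 1.23179049,  0.52195859, -0.03632757,  1.59991227,  0.02121144,
        1.02110034, -0.11279848]), 'qd': array([-0.00143296, -0.00241682,  0.00017547, -0.00138236, -0.00126914,
        0.00053055, -0.00080839]), 'joint_efforts': array([ 5.90508222e-03, -9.28476977e+01,  1.98548935e+00, -3.70520389e+01,
        1.82271260e-02,  5.49461256e-03, -5.67723907e-05]), 'position': array([ 0.16587834, -0.60229171,  0.23079455]), 'tool_rot': array([-3.14060250e+00,  7.80425351e-05,  2.68801807e-01]), 'force': array([0.3229625 , 0.78430346, 0.12419543]), 'moment': array([-0.0127415 ,  0.00695646, -0.02307297]), 'finger_force': 0.0, 'grip_width': 0.08544997728687392}
```

View pics/scene0.png

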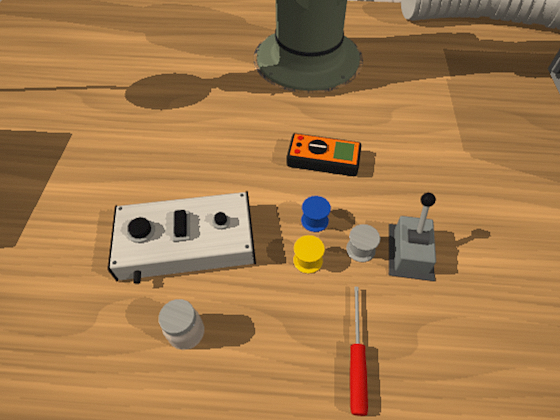

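View pics/top0.png

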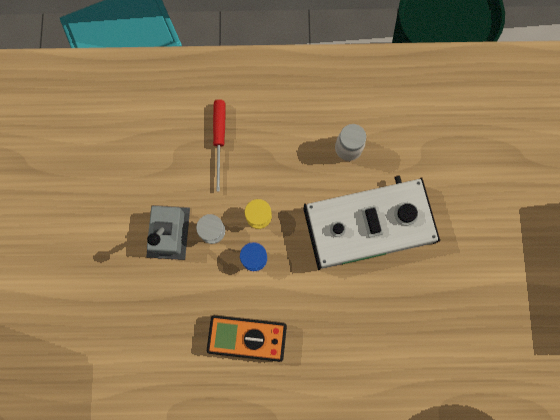

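Scene: ball about (428,200), block about (414,245), bar key about (180,222). Top: ball about (153,239), bar key about (373,221). Next I'll take enlarged crops.

```bash
python3 - <<'E'
import cv2,numpy as np
s=cv2.imread("pics/scene0.png");t=cv2.imread("pics/top0.png")
def c(im,x,y,w,h,k):
    o=cv2.resize(im[y:y+h,x:x+w],None,fx=k,fy=k,interpolation=cv2.INTER_CUBIC)
    for i in range(0,w,10):
        cv2.line(o,(i*k,0),(i*k,6 if i%50 else 16),(0,0,255),1)
        if i%20==0: cv2.putText(o,str(x+i),(i*k,26),0,.4,(0,0,255),1)
    for i in range(0,h,10):
        cv2.line(o,(0,i*k),(6,i*k),(0,0,255),1)
        if i%20==0: cv2.putText(o,str(y+i),(8,i*k+4),0,.4,(0,0,255),1)
    return o
cv2.imwrite("pics/iso.png",np.hstack([c(s,380,185,65,100,6),c(t,140,190,65,100,6)]))
cv2.imwrite("pics/con.png",np.vstack([c(s,100,185,160,100,5)[:290*1],c(t,295,172,160,100,5)[:300]]) if 0 else np.vstack([c(s,100,185,160,99,3),c(t,295,172,160,99,3)]))
E
```

```text
(no output)
```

View pics/iso.png

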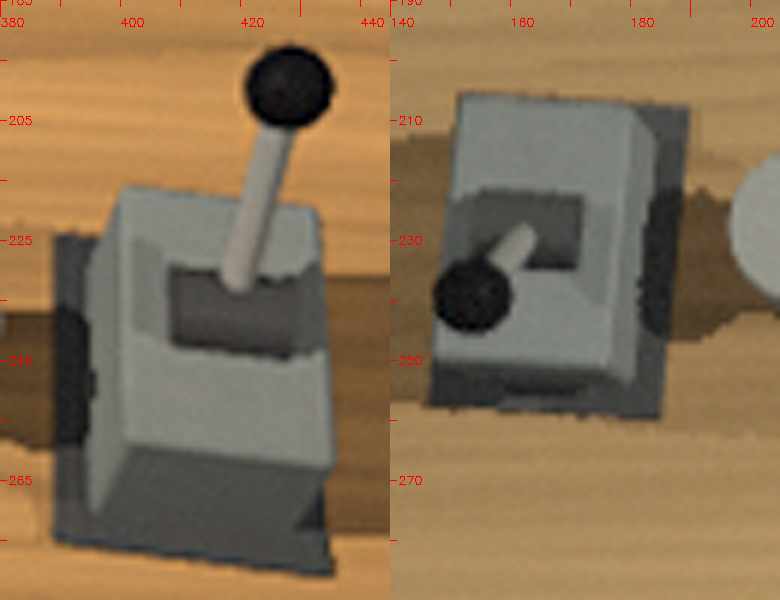

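View pics/con.png

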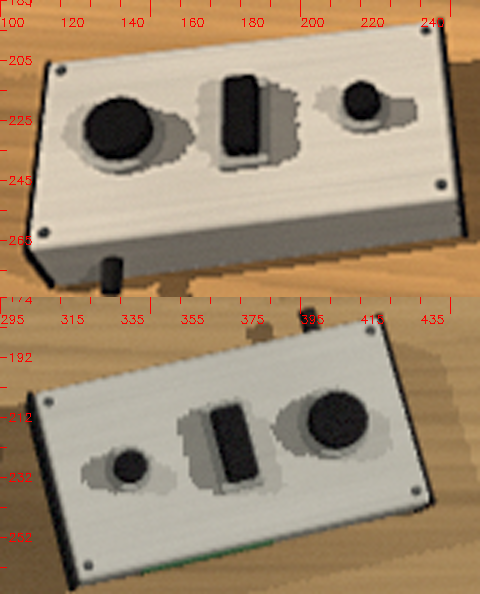

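Top-face, foot-plate, ball and key-cap pixels are clear in both crops. I'll triangulate them and check against the given sizes.

```bash
cat > h.py <<'E'
from workcell import bot
import numpy as np
def cam(n):
    p=bot.camera_params(n);f=210/np.tan(np.radians(p["vertical_fov"])/2);R=p["R"];return f,p["cx"],p["cy"],R,-R.T@p["t"]
def ray(n,u,v):
    f,cx,cy,R,C=cam(n);d=R.T@[(u-cx)/f,(v-cy)/f,1];return C,d/np.linalg.norm(d)
def onz(n,u,v,z):
    C,d=ray(n,u,v);return C+d*(z-C[2])/d[2]
def tri(a,b):
    A=0;B=0;L=[ray("scene",*a),ray("top",*b)]
    for C,d in L:
        P=np.eye(3)-np.outer(d,d);A=A+P;B=B+P@C
    X=np.linalg.solve(A,B);return X,[np.linalg.norm(np.cross(X-C,d)) for C,d in L][0]
E
python3 - <<'E'
from h import *
np.set_printoptions(precision=4,suppress=True)
for n,a,b in[("ball",(428.3,199.5),(153.7,239.2)),("bar",(180.5,223.3),(373.3,220.2)),("large",(139.3,227.7),(407.3,213)),("small",(220.3,218.7),(338,228.3))]:print(n,*tri(a,b),onz("scene",*a,.07),onz("top",*b,.07))
for n,z,L in[("scene",.05,[(400,216.2),(432.5,219.2),(435,262.8),(400.8,258.3)]),("top",.05,[(151.7,205.8),(180.3,208),(176.7,251.7),(147.2,250)]),("top",.004,[(189.7,207.7),(185,259.7),(146.7,257.5)]),("scene",.004,[(389.2,224.2),(389.2,275.3),(435.3,281.2)]),("top",.05,[(305,204),(421.7,179),(439,240.7),(320,268)])]:
    P=np.array([onz(n,*q,z) for q in L])[:,:2];d=np.diff(P,axis=0);print(n,z,P.tolist(),np.linalg.norm(d,axis=1),np.degrees(np.arctan2(d[:,1],d[:,0])),(P[0]+P[2])/2 if len(P)==4 else (P[0]+P[2])/2)
# spool
print(onz("top",211,229,.046),onz("top",254,257,.046),onz("top",258,213,.046))
E
```

```text
ball [0.5475 0.2136 0.1175] 0.0005238486548034328 [0.5107 0.2325 0.07  ] [0.5548 0.2243 0.07  ]
bar [ 0.587  -0.2037  0.061 ] 0.0010867966778547859 [ 0.5926 -0.1995  0.07  ] [ 0.5855 -0.2032  0.07  ]
large [ 0.6006 -0.2724  0.0604] 0.000219227407921924 [ 0.6065 -0.2677  0.07  ] [ 0.5988 -0.2703  0.07  ]
small [ 0.5722 -0.1348  0.0607] 4.899791520926815e-07 [ 0.5783 -0.1327  0.07  ] [ 0.5706 -0.1338  0.07  ]
scene 0.05 [[0.5367579768437367, 0.18452919474101823], [0.5391936573058675, 0.24203994213138766], [0.6277202224327709, 0.23440808370215563], [0.6231897333248201, 0.1781875511562821]] [0.0576 0.0889 0.0564] [ 87.5749  -4.9273 -94.6072] [0.5822 0.2095]
top 0.05 [[0.6255349118189126, 0.23509954101336702], [0.6201231409032865, 0.17770419090058803], [0.532275391369277, 0.1830023681084789], [0.5365456763777621, 0.24124017313407795]] [0.0576 0.088  0.0584] [-95.3865 176.5486  85.8063] [0.5789 0.2091]
top 0.004 [[0.6303284585447094, 0.16674460376212755], [0.5215436772610843, 0.1745265665984992], [0.5272817607216714, 0.253217981287943]] [0.1091 0.0789] [175.9083  85.8294] [0.5788 0.21  ]
scene 0.004 [[0.5244299869517388, 0.1758400358056715], [0.6328903955880818, 0.16780136958588493], [0.6386299779588277, 0.24728003188892025]] [0.1088 0.0797] [-4.2388 85.8695] [0.5815 0.2116]
top 0.05 [[0.6243509076586296, -0.07181700947420017], [0.6722228661137395, -0.3084243887015491], [0.546099455488076, -0.33416385919252584], [0.4958767912202946, -0.0979999944298347]] [0.2414 0.1287 0.2414] [ -78.5619 -168.4654  102.0057] [ 0.5852 -0.203 ]
[0.5772 0.1164 0.046 ] [0.5199 0.0311 0.046 ] [0.6083 0.0225 0.046 ]
```

Sizes match: block 58x88 mm, controller 241x129 mm, and ball at z=0.1175, which fits a lean of about 0.45 rad. The lever leans towards -x and has to be pushed towards +x, with yaw -4.3°. Next is a helper that converts world targets into tool-frame shifts.

```bash
cat >> h.py <<'E'
from scipy.spatial.transform import Rotation as Ro
def go(x,y,z,yaw):
    s=bot.observe();R=Ro.from_euler("xyz",s["tool_rot"]);T=Ro.from_euler("xyz",[np.pi,0,yaw])
    print(s["clock"],np.round(s["position"],4),"shift",np.round(R.inv().apply(np.array([x,y,z])-s["position"]),4),"turn",np.round((R.inv()*T).as_rotvec()/2/np.pi,5),"F",np.round(s["force"],2))
E
python3 -c "
from h import *
go(.40,-.30,.231,-.075);go(.49,.217,.2,-.075)"
```

```text
0.1 [ 0.1659 -0.6023  0.2308] shift [ 0.306  -0.2293 -0.    ] turn [-1.500e-04  4.000e-05  5.472e-02] F [0.32 0.78 0.12]
0.1 [ 0.1659 -0.6023  0.2308] shift [ 0.5301 -0.7038  0.0315] turn [-1.500e-04  4.000e-05  5.472e-02] F [0.32 0.78 0.12]
```

Call:
move_arm(
  moves=[
    [[0,0.306,-0.229,0,0,0,0.0547],[0,0.306,-0.229,0,0,0,0.0547],[0,0.306,-0.229,0,0,0,0.0547],[0,0.306,-0.229,0,0,0,0.0547],[0,0.306,-0.229,0,0,0,0.0547]],
  ],
  force=20,
)

```text
clock: 0.6
position: [0.3193, -0.4041, 0.2312]
tool_rot: [-3.141, 0.0, -0.075]
force: [1.0, -1.4, 0.0]
grip_width: 0.0127
finger_force: 0.0
```

```bash
python3 -c "
from h import *
go(.43,-.15,.22,-.075);go(.49,.217,.2,-.075)"
```

```text
0.6 [ 0.3193 -0.4041  0.2312] shift [ 0.0913 -0.2617  0.0112] turn [-2.e-05  3.e-05 -1.e-05] F [ 1.01 -1.36  0.03]
0.6 [ 0.3193 -0.4041  0.2312] shift [ 0.1237 -0.6321  0.0312] turn [-2.e-05  3.e-05 -1.e-05] F [ 1.01 -1.36  0.03]
```

Call:
move_arm(
  moves=[
    [[0,0.091,-0.262,0.01,0,0,0],[0,0.091,-0.262,0.01,0,0,0],[0,0.091,-0.262,0.01,0,0,0],[0,0.091,-0.262,0.01,0,0,0],[0,0.091,-0.262,0.01,0,0,0]],
  ],
)

```text
clock: 1.1
position: [0.4181, -0.1748, 0.2223]
tool_rot: [3.142, -0.0, -0.075]
force: [1.7, -0.1, -0.2]
grip_width: -0.0
finger_force: 0.0
```

```bash
python3 -c "
from h import *
go(.49,.217,.2,-.075)"
```

```text
1.1 [ 0.4181 -0.1748  0.2223] shift [ 0.0422 -0.3961  0.0222] turn [ 1.e-05 -0.e+00 -2.e-05] F [ 1.74 -0.1  -0.16]
```

Call:
move_arm(
  moves=[
    [[0,0.042,-0.396,0.02,0,0,0],[0,0.042,-0.396,0.02,0,0,0],[0,0.042,-0.396,0.02,0,0,0],[0,0.042,-0.396,0.02,0,0,0],[0,0.042,-0.396,0.02,0,0,0]],
  ],
)

```text
clock: 1.6
position: [0.4626, 0.0709, 0.2097]
tool_rot: [3.142, -0.0, -0.075]
force: [1.1, -0.4, -0.3]
grip_width: -0.0001
finger_force: 0.0
```

```bash
python3 -c "
from h import *
go(.49,.217,.2,-.075)"
```

```text
1.6 [0.4626 0.0709 0.2097] shift [ 0.0164 -0.1478  0.0097] turn [ 1.e-05 -0.e+00 -1.e-05] F [ 1.09 -0.45 -0.25]
```

Call:
move_arm(
  moves=[
    [[0,0.016,-0.148,0.01,0,0,0],[0,0.016,-0.148,0.01,0,0,0],[0,0.016,-0.148,0.01,0,0,0],[0,0.016,-0.148,0.06,0,0,0],[0,0.016,-0.148,0.106,0,0,0]],
  ],
)

```text
clock: 2.1
position: [0.4897, 0.217, 0.1026]
tool_rot: [-3.14, -0.001, -0.073]
force: [1.1, -0.2, -0.6]
grip_width: 0.0
finger_force: 0.0
```

```bash
python3 -c "
from h import *
go(.515,.2153,.104,-.075);go(.602,.209,.104,-.075)
import cv2
s=bot.grab_frame('scene')[150:290,360:480];t=bot.grab_frame('top')[180:320,110:230]
cv2.imwrite('pics/pre.png',cv2.resize(np.hstack([s,t])[:,:,::-1],None,fx=3,fy=3))"
```

```text
2.1 [0.4897 0.217  0.1026] shift [ 0.0253 -0.0002 -0.0014] turn [-0.00022 -0.00019  0.00038] F [ 1.09 -0.23 -0.56]
2.1 [0.4897 0.217  0.1026] shift [ 0.1126 -0.0002 -0.0013] turn [-0.00022 -0.00019  0.00038] F [ 1.09 -0.23 -0.56]
```

View pics/pre.png

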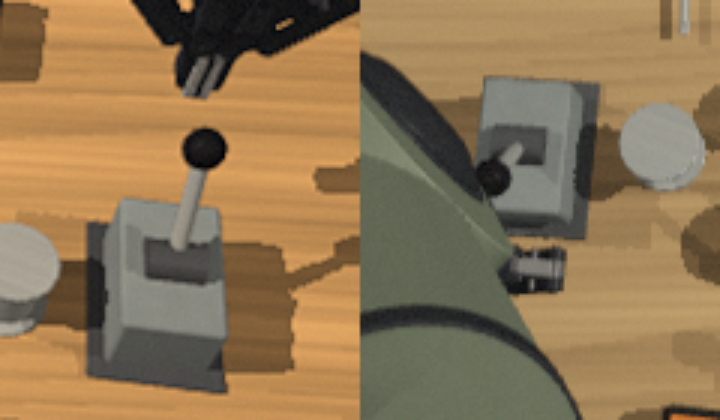

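The fingertips (scene crop about (203,93)) line up with the ball (204,148). Now I'll push.

Call:
move_arm(
  moves=[
    [[0,0.02,0,-0.001,0,0,0],[0,0.04,0,-0.001,0,0,0],[0,0.055,0,-0.001,0,0,0],[0,0.07,0,-0.001,0,0,0],[0,0.085,0,-0.001,0,0,0]],
  ],
)

```text
clock: 2.7
position: [0.5756, 0.2088, 0.1074]
tool_rot: [-3.141, -0.001, -0.075]
force: [-2.2, 0.4, -1.4]
grip_width: -0.0002
finger_force: 1.2
```

Call:
move_arm(
  moves=[
    [[0,0.005,0,0,0,0,0],[0,0.01,0,0,0,0,0],[0,0.015,0,0,0,0,0],[0,0.02,0,0,0,0,0],[0,0.02,0,0,0,0,0]],
  ],
)

```text
clock: 3.2
position: [0.5948, 0.2074, 0.1049]
tool_rot: [-3.141, -0.0, -0.075]
force: [-0.3, 0.6, -0.3]
grip_width: 0.0001
finger_force: 0.0
```

```bash
python3 -c "
from h import *
go(.602,.209,.104,-.075)
import cv2
s=bot.grab_frame('scene')[150:290,360:480];t=bot.grab_frame('top')[180:320,110:230]
cv2.imwrite('pics/push.png',cv2.resize(np.hstack([s,t])[:,:,::-1],None,fx=3,fy=3))"
```

```text
3.2 [0.5948 0.2074 0.1049] shift [ 0.007  -0.0021  0.0009] turn [-2.e-05 -3.e-05 -1.e-05] F [-0.29  0.6  -0.34]
```

View pics/push.png

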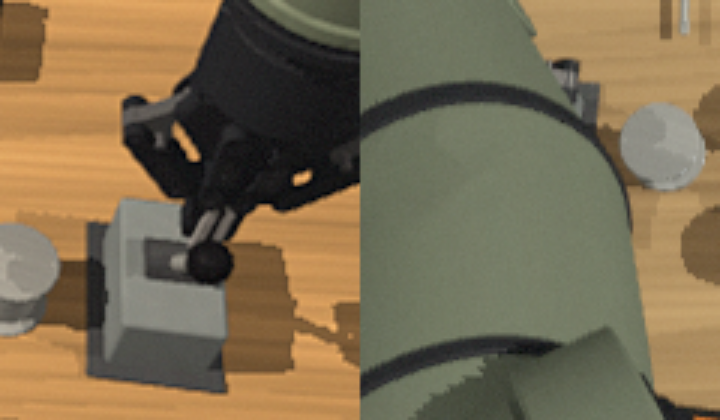

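The lever has gone over, with the ball at scene (430,237). I'll push further in small steps to find the stop.

Call:
move_arm(
  moves=[
    [[0,0.002,0,0,0,0,0],[0,0.004,0,0,0,0,0],[0,0.004,0,0,0,0,0]],
  ],
)

```text
clock: 3.6
position: [0.5983, 0.2072, 0.1046]
tool_rot: [3.141, 0.001, -0.075]
force: [-2.0, 0.3, -0.2]
grip_width: -0.0004
finger_force: 1.3
```

```bash
python3 -c "
from h import *
f,cx,cy,R,C=cam('scene')
for q in(.9,1,1.05,1.1,1.2):
    l=q-.6;d=.075*np.sin(l);X=np.array([.5815+d*.997,.2105-d*.075,.05+.075*np.cos(l)]);c=R@(X-C);print(q,X,cx+f*c[0]/c[2],cy+f*c[1]/c[2])
"
```

```text
0.9 [0.60359752 0.2088377  0.12165024] 430.270966345426 226.47705496488848
1 [0.61061876 0.20830952 0.11907957] 430.03303000248604 231.13048856877344
1.05 [0.61402455 0.20805332 0.11753353] 429.86055282037927 233.4991382734167
1.1 [0.61734904 0.20780323 0.11581869] 429.6529839556249 235.8852572460471
1.2 [0.62372114 0.20732389 0.11190017] 429.13522079779955 240.67777736139922
```

Call:
move_arm(
  moves=[
    [[0,0.002,0,0,0,0,0],[0,0.003,0,0,0,0,0],[0,0.003,0,0,0,0,0]],
  ],
)

```text
clock: 3.9
position: [0.5989, 0.2072, 0.1043]
tool_rot: [3.14, 0.005, -0.074]
force: [-18.9, -0.3, 6.7]
grip_width: -0.0002
finger_force: 9.3
```

At the stop (19 N). Backing off and lifting.

Call:
move_arm(
  moves=[
    [[0,-0.02,0,0,0,0,0],[0,-0.05,0,0,0,0,0],[0,-0.08,0,-0.03,0,0,0],[0,-0.1,0,-0.07,0,0,0],[0,-0.1,0,-0.1,0,0,0]],
  ],
)

```text
clock: 4.4
position: [0.5001, 0.2151, 0.2071]
tool_rot: [-3.141, -0.001, -0.073]
force: [0.1, 0.4, 0.2]
grip_width: -0.0004
finger_force: 0.0
```

```bash
python3 -c "
from h import *
go(.589,-.2015,.2,.204)"
```

```text
4.4 [0.5001 0.2151 0.2071] shift [0.1191 0.409  0.0069] turn [-8.000e-05 -1.700e-04 -4.409e-02] F [0.09 0.39 0.19]
```

Call:
move_arm(
  moves=[
    [[0,0.119,0.409,0.007,0,0,-0.044],[0,0.119,0.409,0.007,0,0,-0.044],[0,0.119,0.409,0.007,0,0,-0.044],[0,0.119,0.409,0.007,0,0,-0.044],[0,0.119,0.409,0.007,0,0,-0.044]],
  ],
)

```text
clock: 4.9
position: [0.553, -0.027, 0.2013]
tool_rot: [3.141, -0.002, 0.201]
force: [1.1, 0.4, 0.0]
grip_width: -0.0001
finger_force: 0.0
```

```bash
python3 -c "
from h import *
go(.589,-.2015,.2,.204)
import cv2
s=bot.grab_frame('scene')[150:290,360:480];t=bot.grab_frame('top')[180:320,110:230]
cv2.imwrite('pics/over.png',cv2.resize(np.hstack([s,t])[:,:,::-1],None,fx=3,fy=3))"
```

```text
4.9 [ 0.553  -0.027   0.2013] shift [0.0004 0.1782 0.0013] turn [ 8.0e-05 -2.5e-04 -4.0e-04] F [1.1  0.38 0.04]
```

View pics/over.png

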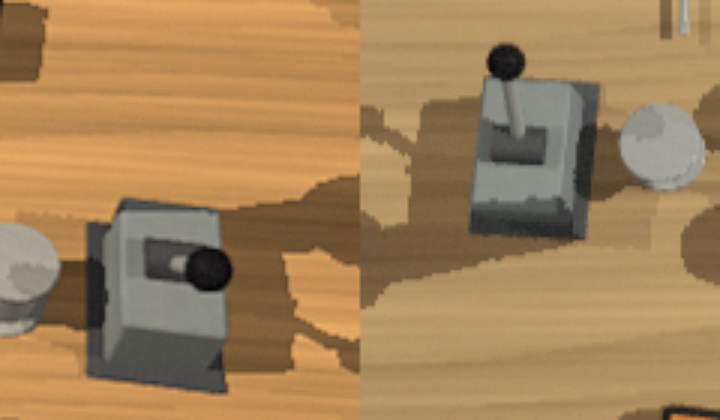

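The lever is fully over: ball at scene crop (209,269), which is row 239.7, so q is about 1.18. The spool hasn't moved. Now to the bar key.

Call:
move_arm(
  moves=[
    [[0,0,0.178,0,0,0,0],[0,0,0.178,0,0,0,0],[0,0,0.178,0,0,0,0],[0,0,0.178,0.03,0,0,0],[0,0,0.178,0.08,0,0,0]],
  ],
)

```text
clock: 5.5
position: [0.59, -0.2051, 0.1223]
tool_rot: [3.136, -0.005, 0.196]
force: [1.7, 0.4, -1.4]
grip_width: 0.0004
finger_force: 0.0
```

```bash
python3 -c "
from h import *
go(.589,-.2015,.08,.204)
import cv2
s=bot.grab_frame('scene')[185:285,100:260];t=bot.grab_frame('top')[172:272,295:455]
cv2.imwrite('pics/key.png',cv2.resize(np.vstack([s,t])[:,:,::-1],None,fx=3,fy=3))"
```

```text
5.5 [ 0.59   -0.2051  0.1223] shift [-0.0005 -0.0039  0.0423] turn [ 0.00083 -0.00087 -0.00134] F [ 1.71  0.38 -1.39]
```

View pics/key.png

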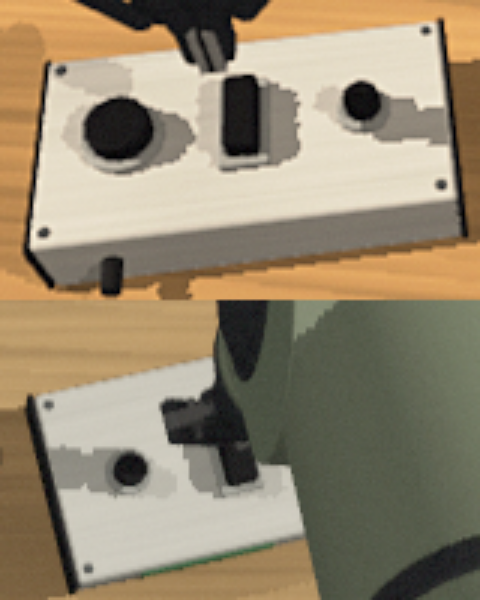

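The fingers are above the bar key. I'll descend to just above the cap and settle.

Call:
move_arm(
  moves=[
    [[0,0,0,0.02,0,0,0],[0,0,0,0.038,0,0,0],[0,0,0,0.038,0,0,0],[0,0,0,0.038,0,0,0]],
  ],
)

```text
clock: 6.0
position: [0.5888, -0.1987, 0.0847]
tool_rot: [3.141, -0.001, 0.202]
force: [0.2, 0.2, 0.3]
grip_width: -0.0001
finger_force: 0.0
```

```bash
python3 -c "
from h import *
go(.589,-.2015,.066,.204)"
```

```text
6.0 [ 0.5888 -0.1987  0.0847] shift [-0.0004  0.0028  0.0187] turn [ 9.0e-05 -2.1e-04 -2.6e-04] F [0.16 0.18 0.26]
```

Call:
move_arm(
  moves=[
    [[0,0,0.003,0.008,0,0,0],[0,0,0.003,0.012,0,0,0],[0,0,0.003,0.015,0,0,0],[0,0,0.003,0.017,0,0,0],[0,0,0.003,0.017,0,0,0]],
  ],
)

```text
clock: 6.5
position: [0.5887, -0.2023, 0.0658]
tool_rot: [3.141, -0.0, 0.201]
force: [-0.3, -1.9, 3.6]
grip_width: 0.0004
finger_force: 1.6
```

Call:
move_arm(
  moves=[
    [[0,0,0,0.001,0,0,0],[0,0,0,0.002,0,0,0],[0,0,0,0.002,0,0,0],[0,0,0,0.002,0,0,0]],
  ],
)

```text
clock: 6.9
position: [0.5887, -0.2023, 0.0639]
tool_rot: [3.141, -0.0, 0.201]
force: [0.5, -2.4, 3.5]
grip_width: 0.0003
finger_force: 2.0
```

Call:
move_arm(
  moves=[
    [[0,0,0,0.0005,0,0,0],[0,0,0,0.001,0,0,0],[0,0,0,0.001,0,0,0],[0,0,0,0.001,0,0,0]],
  ],
)

```text
clock: 7.3
position: [0.5887, -0.2021, 0.0628]
tool_rot: [3.142, -0.0, 0.201]
force: [1.5, -3.4, 5.0]
grip_width: -0.0001
finger_force: 2.3
```

The force-depth readings fit the key's spring curve at about 7 mm pressed. Withdrawing.

Call:
move_arm(
  moves=[
    [[0,0,0,-0.005,0,0,0],[0,0,0,-0.02,0,0,0],[0,0,0,-0.05,0,0,0],[0,0,0,-0.1,0,0,0],[0,0,0,-0.14,0,0,0]],
  ],
)

```text
clock: 7.8
position: [0.5884, -0.2014, 0.2059]
tool_rot: [-3.141, -0.0, 0.202]
force: [0.1, 0.1, -0.6]
grip_width: 0.0001
finger_force: 0.0
```

Call:
move_arm(
  moves=[
    [[0,-0.05,0,0,0,0,0],[0,-0.1,0,0,0,0,0],[0,-0.12,0,0,0,0,0],[0,-0.12,0,0,0,0,0],[0,-0.12,0,0,0,0,0]],
  ],
)

```text
clock: 8.3
position: [0.4712, -0.2259, 0.2037]
tool_rot: [3.141, -0.001, 0.201]
force: [0.2, -0.2, -0.3]
grip_width: 0.0002
finger_force: 0.0
```

```bash
python3 -c "
from h import *
import cv2
cv2.imwrite('pics/end.png',bot.grab_frame('scene')[:,:,::-1])"
```

```text
(no output)
```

View pics/end.png

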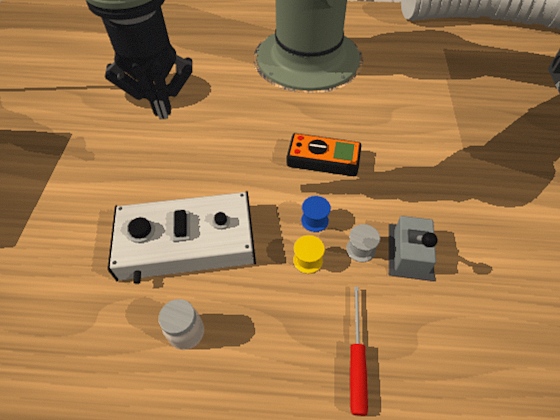

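The lever is over (ball at (430,239)), the bar key at (180,223) is back up, and nothing else has moved.

```bash
python3 -c "
from workcell import bot
print(bot.job_done())"
```

```text
the job is handed in; nothing more can be done
None
```

I pushed the isolator lever fully over, pressed the bar key about 7 mm at roughly 5 N and let it spring back up, then withdrew and handed the job in; in the last picture the loose items look unmoved, and no verdict was returned.

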